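# Square up drill blanks against a sliding back-stop with a straightedge

## Robot

A 6-joint arm with a two-finger parallel gripper is mounted at the origin on the work surface. World frame = base frame: x ahead of the robot, y to its left, z up, the work surface at z = 0. Lengths are in m, angles in rad, forces in N, time in s.
With the tool pointing down it reaches from about 0.275 to 0.775 m from the base axis. Payload 14.6 kg.
Tool frame: the origin (TCP) lies midway between the tips of the shut fingers; the grasp point (between the pads) lies 19 mm behind it; z points along the fingers, y is the direction in which the jaws open and shut (so a half turn about z gives the same grasp; the last joint's range is limited). The gripper opens to 85 mm and grips with 20 to 120 N. Pads are 22 mm wide; open, the fingers measure 114 mm over their backs; the gripper's body (76 mm by 85 mm) begins 54 mm behind the grasp point. The pads swing forward as they close: fully open they stand 13 mm farther back than shut.
Start: joints at [1.05, 0.263, -0.048, 1.259, 0, 1.415], TCP at [0.188, 0.49, 0.231] pointing down, gripper open.
Joint ranges: [-2.65, 2.65], [-0.89, 1.7], [-1.18, 1.37], [-2.13, 2.11], [-1.35, 1.29], [-3.14, 3.14]. Speed limits (rad/s): [1.89, 1.89, 2.57, 2.79, 3.14, 3.14].

## Interface

Orientations are given as a unit quaternion [x, y, z, w].
In Python, from cell import r gives the robot as it stands. Calls block until the motion is done:
- r.move_ptp(position, orientation): joint-space move of the TCP to a pose.
- r.move_l(position, rotation=None, vel=0.15, until_force=None): straight line of the TCP; rotation=None keeps the orientation; vel is the mean speed in m/s. With until_force (N) it stops when the force on the tool has changed by that much, and returns True; else False.
- r.move_j(angles): joint-space move.
- r.set_gripper(opening, grasp_force=None): finger opening in m; grasp_force is the grip in N (None keeps the last); returns when the fingers have stopped.
- r.hold(seconds).
- r.ik(position, orientation): joint angles nearest the present ones, or None.
- r.get_obs(): the state.
- r.grab_frame(name): name is "side" or "top"; returns a dict with "image" (420x560x3 uint8, blue, green, red), "fovy" (degrees; the focal length in pixels is half the picture's height over the tangent of half this angle, whatever the lens; pixels are square), "cx", "cy" (the principal point, pixels), "T" (4x4, takes a point from camera to world coordinates). Camera axes: x right, y down, z forward; pixel columns grow to the right and rows downward; lengths in m; the calibration is good to about 2 mm. A picture is of the moment at which its call begins. There is no depth.
A pose or a line that the arm cannot do raises r.IKError and nothing moves.
- r.job_done(): hands the job in, once; it reports no verdict.
Trained networks look in the newest picture that a camera, given by its name, has taken for a name from the list of things; names that differ only in an ending like _2 or _b are one class to them, and where a whole thing is asked for, a point or a joint stands for the part that bears it (a point fixed in the world has none). Each returns a list of dicts, best first, with "score" (0 to 1); they miss things now and then, are a little off and sometimes report something else, mostly with a low value. They report only what shows in the picture. A call takes as long as a camera call. They do not tell look-alikes from the thing itself.
- r.find_in(camera, thing): "rect" ([left, top, width, height] in pixels, round what is visible of it).
- r.regions_of(camera, thing): "pixels" (420x560 bool, what is visible of it) and "rect" ([left, top, width, height] in pixels, round what is visible of it).
- r.mark_of(camera, thing): "pixel" ([column, row] in pixels: a listed point, or the origin of a listed thing).
The state is a dict: "t": time; "q": joint angles; "qd": joint speeds; "joint_efforts": joint torques, N m; "eef_pos": TCP position; "tool_rot": TCP orientation; "contact_force": force on the tool from outside, world axes, zero at the start; "ft_torque": the same for the moment, N m; "grip_width": finger opening in m.
Only numpy, scipy, OpenCV 4.12 (cv2) and the standard library are available. Lean on these libraries where they do the work, as an engineer would, in place of code of your own. Each camera call takes 0.05 s, during which the arm holds its last target. There are 200 camera calls.

## Task

Take the straightedge by its grip from the cork mat and, with its ruler edge, push the row of five loose blanks against the sliding back-stop and the back-stop on until it is fully home; then press the whole row with a gentle, steady push of about 14 newtons (never over 20) for about a second, so that every blank sits square and flush. Lay the straightedge back flat in the middle of the mat the way it lay and let go. Only the straightedge may touch the blanks, nothing but the blanks may touch the back-stop, and everything else stays where it is.

Things in the scene. Friction and masses are not known exactly. Their poses are not given: they have to be found in the camera images.
- fence: the back-stop: a straight aluminium bar, 350 mm long, 30 mm thick, 35 mm tall, on two guide rods. It slides only along its own x, with about 3 N of drag (the five blanks add 2 to 3 N more), stays where it is left, and comes up hard against a fixed dark stop bar 12 to 30 mm behind its start. Origin: on the bench, middle of its face towards the blanks; +x points into the bar, away from the blanks; y along it
- blank1: one of five equal loose wood blanks, 40 mm deep (x) by 36 mm wide (y) by 36 mm tall, about 50 g, in a row on the robot's side of the back-stop, pitch about 50 mm, each 10 to 60 mm short of it and a little askew. Origin: centre of its underside, so a flush blank has its origin 20 mm in front of the back-stop's face
- blank2: one of five equal loose wood blanks, 40 mm deep (x) by 36 mm wide (y) by 36 mm tall, about 50 g, in a row on the robot's side of the back-stop, pitch about 50 mm, each 10 to 60 mm short of it and a little askew. Origin: centre of its underside, so a flush blank has its origin 20 mm in front of the back-stop's face
- blank3: one of five equal loose wood blanks, 40 mm deep (x) by 36 mm wide (y) by 36 mm tall, about 50 g, in a row on the robot's side of the back-stop, pitch about 50 mm, each 10 to 60 mm short of it and a little askew. Origin: centre of its underside, so a flush blank has its origin 20 mm in front of the back-stop's face
- blank4: one of five equal loose wood blanks, 40 mm deep (x) by 36 mm wide (y) by 36 mm tall, about 50 g, in a row on the robot's side of the back-stop, pitch about 50 mm, each 10 to 60 mm short of it and a little askew. Origin: centre of its underside, so a flush blank has its origin 20 mm in front of the back-stop's face
- blank5: one of five equal loose wood blanks, 40 mm deep (x) by 36 mm wide (y) by 36 mm tall, about 50 g, in a row on the robot's side of the back-stop, pitch about 50 mm, each 10 to 60 mm short of it and a little askew. Origin: centre of its underside, so a flush blank has its origin 20 mm in front of the back-stop's face
- straightedge_grip (a point): on the wooden grip of the loose straightedge (0.4 kg aluminium angle), 47 mm above its underside. The grip stands on a wider wooden shoulder (46 by 90 mm, top at 24 mm) and rises to 75 mm; it is 24 mm thick along x and 60 mm long along y: take it from above, fingers closing along x. x points to the pushing face, y along the edge, z up. It starts on the cork mat, pushing face towards the row
- straightedge_edge (a point): middle of the straightedge's flat pushing face, at its underside; 45 mm in x from the grip's middle. The face is 290 mm long (y) and 34 mm tall; it is the front of a 4 mm upright on a flat foot, 5 mm thick, that reaches 70 mm back in -x. Axes as the grip's. A moderate grip of 40 to 70 N holds it while pushing
- mat: the cork mat, fixed on the bench, 90 mm (x) by 330 mm (y), 2 mm thick: the parking place of the straightedge, whose foot lies centred on it (grip 10 mm behind the centre in x). Origin: centre of its underside; y along its length, x towards the row
- jar: small amber jar, 40 mm wide, 55 mm tall, beside one end of the row: bystander, leave alone. Origin: its underside
- offcut: grooved brown decking sample, 90 x 60 x 18 mm, beside the other end of the row: bystander, leave alone. Origin: its underside
- tape: black tape measure, 60 x 30 x 55 mm, near one end of the mat: bystander, leave alone. Origin: its underside
- screwdriver: screwdriver 180 mm long lying at the robot's left: bystander, leave alone. Origin: its underside
- brush: brush lying at the robot's right: bystander, leave alone. Origin: its underside
- holesaw: steel hole-saw cup, 44 mm wide, 40 mm tall, near one end of the mat: bystander, leave alone. Origin: its underside
Mind the look-alikes: they are no part of the job. Leave any yellow look-alike of the blank2 alone. Leave any purple look-alike of the blank1 alone.

How it is judged:
By the outcome, as a careful person would: the job done as asked, in the order asked, and still so for the second after the job is handed in, with the robot touching nothing.
It also fails if it takes over 67 s, if anything falls off the work surface, if the arm or the gripper's body presses on something with over 40 N, if the wrist force passes 120 N, or if a joint passes its speed limit or range.

## Working session

There is one attempt and no reset: what is moved stays moved. The work goes in short steps, each a Python script; the robot and the scene stay as the last script left them, time stands still between calls to the robot, and variables do not carry over. Pictures are saved under pics/ and viewed, about 8 in all and at most 12, crops included, and the job is handed in when it is done.

```bash
ls; mkdir -p pics; cat > h.py <<'E'
import numpy as np, cv2
from cell import r
def ray(f,px):
    fl=f["image"].shape[0]/2/np.tan(np.radians(f["fovy"])/2); T=np.array(f["T"])
    d=T[:3,:3]@np.array([(px[0]-f["cx"])/fl,(px[1]-f["cy"])/fl,1.]); return T[:3,3],d
def onz(f,px,z=0.):
    o,d=ray(f,px); return o+d*(z-o[2])/d[2]
def proj(f,p):
    fl=f["image"].shape[0]/2/np.tan(np.radians(f["fovy"])/2); T=np.array(f["T"])
    c=T[:3,:3].T@(np.array(p)-T[:3,3]); return np.array([f["cx"]+fl*c[0]/c[2],f["cy"]+fl*c[1]/c[2]])
E
python3 - <<'E'
from h import *
np.set_printoptions(precision=3,suppress=True)
for n in("top","side"):
    f=r.grab_frame(n); cv2.imwrite(f"pics/{n}0.png",f["image"]); print(n,f["fovy"],f["cx"],f["cy"],np.array(f["T"]))
    for t in["straightedge_grip","straightedge_edge","mat","fence","blank1","jar","offcut","tape","holesaw","screwdriver","brush"]:
        print(t,[(np.round(m["pixel"]),round(m["score"],2),onz(f,m["pixel"],.049 if t.endswith("grip") else 0)[:2]) for m in r.mark_of(n,t)[:7]])
print(r.get_obs())
E
```

```text
pics
top 55.8307100509417 281.09704996685946 212.01458038296113 [[-0.007 -0.981  0.196  0.344]
 [-1.     0.012  0.027 -0.015]
 [-0.028 -0.195 -0.98   1.039]
 [ 0.     0.     0.     1.   ]]
straightedge_grip [(array([303., 173.]), 0.57, array([ 0.644, -0.045])), (array([298., 254.]), 0.56, array([ 0.435, -0.029]))]
straightedge_edge [(array([299., 240.]), 0.58, array([ 0.477, -0.033]))]
mat [(array([301., 253.]), 0.56, array([ 0.44 , -0.038])), (array([283., 174.]), 0.56, array([0.656, 0.008]))]
fence [(array([285., 149.]), 0.73, array([0.728, 0.002]))]
blank1 [(array([404., 180.]), 0.84, array([ 0.636, -0.318])), (array([375., 215.]), 0.82, array([ 0.539, -0.235])), (array([263., 178.]), 0.74, array([0.647, 0.061])), (array([317., 171.]), 0.6, array([ 0.663, -0.085])), (array([286., 174.]), 0.52, array([ 0.658, -0.   ])), (array([246., 170.]), 0.51, array([0.671, 0.109])), (array([300., 172.]), 0.48, array([ 0.661, -0.038]))]
jar [(array([205., 176.]), 0.69, array([0.654, 0.222])), (array([320., 172.]), 0.57, array([ 0.662, -0.095]))]
offcut [(array([362., 176.]), 0.78, array([ 0.647
[... 1783 characters left out ...]
ay([ 0.652, -0.215]))]
holesaw [(array([329., 262.]), 0.85, array([0.368, 0.168]))]
screwdriver [(array([295., 352.]), 0.81, array([0.445, 0.435])), (array([222., 223.]), 0.15, array([0.66, 0.01]))]
brush [(array([307., 164.]), 0.85, array([ 0.413, -0.425]))]
{'t': 1.2, 'q': array([ 1.05 ,  0.263, -0.048,  1.259,  0.   ,  1.416]), 'qd': array([-0.002, -0.001,  0.001,  0.001,  0.001, -0.   ]), 'joint_efforts': array([  0.   , -63.744,  38.477,   0.001,   0.   ,  -0.   ]), 'eef_pos': array([0.188, 0.49 , 0.231]), 'tool_rot': array([ 0.182,  0.983,  0.   , -0.   ]), 'contact_force': array([-0.13 , -0.031,  0.366]), 'ft_torque': array([ 0.036,  0.012, -0.008]), 'grip_width': 0.08520617562552468}
```

```bash
python3 - <<'E'
import cv2
i=cv2.imread("pics/top0.png")[125:305,170:430]; cv2.imwrite("pics/topc.png",cv2.resize(i,None,fx=3,fy=3,interpolation=cv2.INTER_CUBIC))
i=cv2.imread("pics/side0.png")[145:305,160:360]; cv2.imwrite("pics/sidec.png",cv2.resize(i,None,fx=3.7,fy=3.7,interpolation=cv2.INTER_CUBIC))
E
```

```text
(no output)
```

View pics/topc.png

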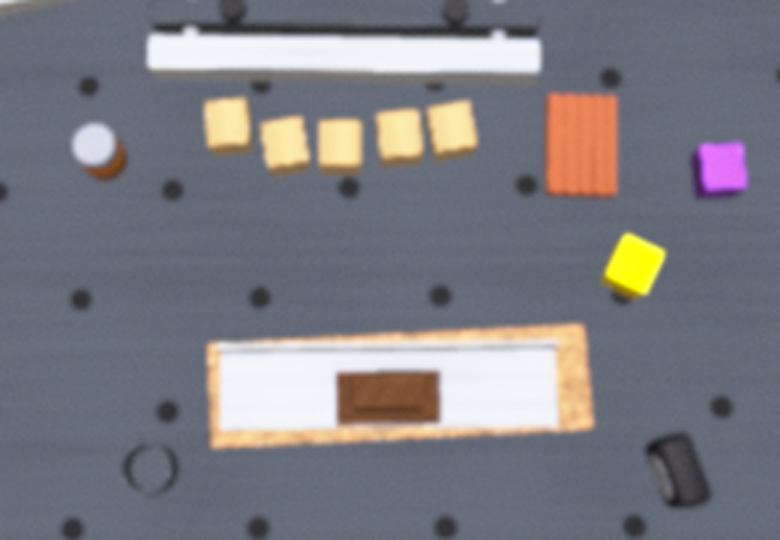

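View pics/sidec.png

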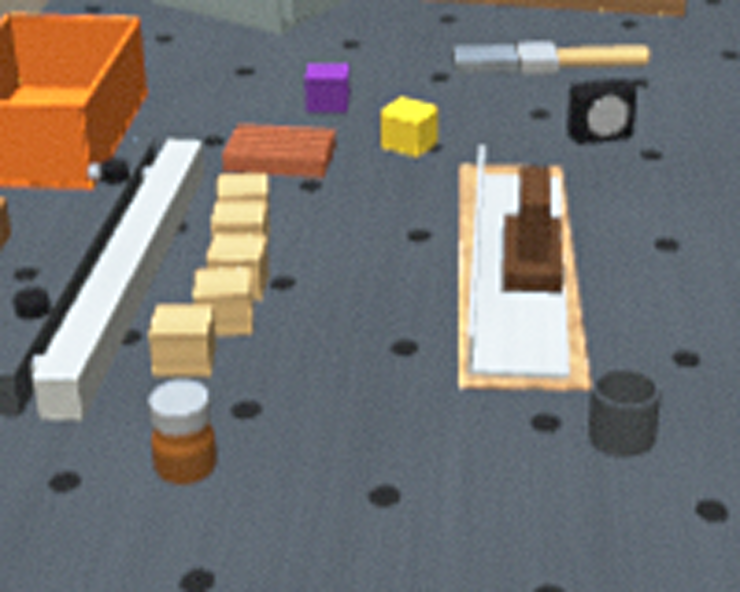

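The top view shows five tan blanks in a row at about full-image (246,166), (265,172), (283,172), (303,170) and (321,167). The look-alikes are purple at (410,181) and yellow at (381,213). The straightedge grip is at (299,255), with a mat margin all round that is slightly uneven in y. Only this one thing could be the straightedge; the tape (396,283), the offcut (364,173) and the hole-saw (221,281) are clearly different. Next I'll fit poses from the silhouettes in both cameras.

```bash
cat >> h.py <<'E'
from scipy.optimize import minimize
def box(x0,x1,y0,y1,z0,z1): return np.array([[x,y,z] for x in(x0,x1) for y in(y0,y1) for z in(z0,z1)])
SE=[box(-.004,0,-.145,.145,0,.034),box(-.07,0,-.145,.145,0,.005),box(-.068,-.022,-.045,.045,0,.024),box(-.057,-.033,-.03,.03,0,.075)]
BL=[box(-.02,.02,-.018,.018,0,.036)]; FE=[box(0,.03,-.175,.175,0,.035)]; MAT=[box(-.045,.045,-.165,.165,0,.002)]
S=4
def sil(f,boxes,p,z):
    c,s=np.cos(p[2]),np.sin(p[2]); im=np.zeros((420*S,560*S),np.uint8)
    for b in boxes:
        w=b@np.array([[c,s,0],[-s,c,0],[0,0,1]])+[p[0],p[1],z]
        q=np.array([(proj(f,v)+.5)*S*16 for v in w])
        cv2.fillConvexPoly(im,cv2.convexHull(q.astype(np.int32)),1,shift=4)
    return cv2.resize(im.astype(np.float32),(560,420),interpolation=cv2.INTER_AREA)
def fit(views,boxes,p0,z=0.):
    def cost(u):
        p=[p0[0]+u[0]*.01,p0[1]+u[1]*.01,p0[2]+u[2]*.05]
        t=0
        for f,m in views:
            s=sil(f,boxes,p,z); t+=np.abs(s-m).sum()/m.sum()
        return t
    o=minimize(cost,[0,0,0],method="Nelder-Mead",options=dict(initial_simplex=[[-.5,-.5,-.5],[1,0,0],[0,1,0],[0,0,1]],maxiter=150,xatol=.01,fatol=1e-4))
    u=o.x; return np.array([p0[0]+u[0]*.01,p0[1]+u[1]*.01,p0[2]+u[2]*.05]),o.fun/len(views)
def masks(n,thing,f,xy,tol=.03):
    "best mask whose mask centre lies near the expected xy (z~.02)"
    for m in r.regions_of(n,thing):
        ys,xs=np.nonzero(m["pixels"]); c=onz(f,(xs.mean(),ys.mean()),.018)
        if np.hypot(*(c[:2]-xy))<tol: return m["pixels"].astype(np.float32)
def track(jobs,cams=("top","side")):
    F={n:r.grab_frame(n) for n in cams}; out={}
    for name,thing,B,p0,z,tol in jobs:
        V=[]
        for n in cams:
            m=masks(n,thing,F[n],np.array(p0[:2])+(0,0),tol)
            if m is not None: V.append((n,F[n],m))
        each=[(n,*fit([(f,m)],B,p0,z)) for n,f,m in V]
        for n,p,c in each: print(name,n,np.round(p[:2]*1e3,1),"deg %.2f cost %.3f"%(np.degrees(p[2]),c))
        out[name]=each
    return F,out
E
python3 - <<'E'
from h import *
jobs=[("fence","fence",FE,(.72,.0,0),0,.06),("mat","mat",MAT,(.44,-.035,0.03),0,.05),("se","straightedge_grip",SE,(.476,-.034,0),.002,.06)]
jobs+=[(f"b{i}","blank1",BL,(x,y,0),0,.022) for i,(x,y) in enumerate([(.672,.109),(.652,.06),(.656,.0),(.661,-.04),(.664,-.09)])]
track(jobs)
E
```

```text
fence top [718.8   2.6] deg -1.78 cost 0.117
fence side [ 7.227e+02 -5.000e-01] deg -1.74 cost 0.086
mat top [439.3 -42.3] deg 2.49 cost 3.038
se top [473.2 -33. ] deg 0.09 cost 0.025
se side [475.7 -36.6] deg 0.03 cost 0.043
b0 top [671.4 106.1] deg 0.77 cost 0.086
b0 side [674.7  99.7] deg 9.21 cost 0.190
b1 top [652.   54.9] deg 7.34 cost 0.076
b1 side [655.5  50.6] deg 12.03 cost 0.282
b2 top [648.    6.7] deg 1.56 cost 0.294
b2 side [653.1  -4.6] deg 4.31 cost 0.663
b3 top [657.2 -46.3] deg 4.54 cost 0.063
b4 top [663.4 -92.9] deg 7.43 cost 0.090
```

```bash
python3 - <<'E'
from h import *
f=r.grab_frame("top"); g=cv2.cvtColor(f["image"],cv2.COLOR_BGR2GRAY).astype(float)
print(g[130:156,260].astype(int))
# fence: sub-pixel edges per column
B=[];Fr=[]
for c in range(226,345):
    col=g[132:156,c]; d=np.diff(col)
    def sub(k,d): 
        k=int(k); a,b,e=d[k-1],d[k],d[k+1]; return k+.5*(a-e)/(a-2*b+e+1e-9)
    k=np.argmax(d[:10]); B.append((c,132.5+sub(k,d)))
    dn=-d[8:]; k=np.argmax(dn[1:-1])+1; Fr.append((c,140.5+sub(k,dn)))
for nm,E,z in(("back",B,.035),("front",Fr,.035)):
    E=np.array(E); 
    W=np.array([onz(f,e,z)[:2] for e in E]); p=np.polyfit(W[:,1],W[:,0],1)
    for _ in range(4):
        res=W[:,0]-np.polyval(p,W[:,1]); k=abs(res)<max(.0008,1.5*np.median(abs(res))); p=np.polyfit(W[k,1],W[k,0],1)
    print(nm,"yaw",-np.degrees(np.arctan(p[0])),"x@y=0",p[1],k.sum())
C=[(208,343),(584,324),(593,428),(210,448)]
W=np.array([onz(f,(a/3+170-.3,b/3+125-.3),.002)[:2] for a,b in C]); print(W.round(4),W.mean(0))
for a,b in((0,1),(3,2),(3,0),(2,1)): d=W[b]-W[a]; print(np.hypot(*d).round(4),np.degrees(np.arctan2(d[1],d[0])).round(2))
E
```

```text
[109 105  89  70  53  67 131 206 239 244 243 242 242 243 244 243 238 211
 152 118 111 108  96  89  93  99]
back yaw -1.7907786147780689 x@y=0 0.7505464791275254 109
front yaw -1.6738086244765724 x@y=0 0.718140698823145 101
[[ 0.4793  0.1248]
 [ 0.4926 -0.2053]
 [ 0.4023 -0.2087]
 [ 0.3878  0.1218]] [ 0.44051385 -0.04185986]
0.3303 -87.69
0.3308 -87.5
0.0915 1.9
0.0904 2.16
```

The fence yaw is about -1.75° with its face at x≈0.72, and the mat is centred at (0.441,-0.042) with yaw about +2.2°. The straightedge's yaw is about 0°, and it sits roughly 8 mm off centre in y. Next I'll grasp it.

```bash
cat >> h.py <<'E'
def quat(th,flip): 
    a=np.radians(45+th/2+(90 if flip else 0)); return [np.cos(a),np.sin(a),0.,0.]
def say(l=""):
    o=r.get_obs(); print(l,"t %.1f"%o["t"],np.round(o["eef_pos"]*1e3,1),"F",np.round(o["contact_force"],2),"M",np.round(o["ft_torque"],3),"w %.1f"%(o["grip_width"]*1e3)); return o
E
python3 - <<'E'
from h import *
g=np.array([.4295,-.0348])
for fl in(0,1):
    print(fl,[np.round(r.ik([x,y,z],quat(t,fl)),2) for x,y,z,t in((*g,.2,0),(*g,.033,0),(.66,.004,.033,-1.75))])
fl=min((0,1),key=lambda k:np.abs(r.ik([*g,.2],quat(0,k))[5]-r.get_obs()["q"][5])); print("flip",fl)
r.move_ptp([*g,.16],quat(0,fl)); r.set_gripper(.042,60)
say("above")
f=r.grab_frame("side"); cv2.imwrite("pics/s1.png",cv2.resize(f["image"][80:300,200:400],None,fx=3,fy=3))
E
```

```text
0 [array([-0.27,  0.12, -0.33,  1.13,  0.  ,  1.3 ]), array([-0.27,  0.27, -0.64,  0.66,  0.  ,  1.3 ]), array([-0.12,  0.6 , -0.04,  0.93,  0.  ,  1.48])]
1 [array([-0.27,  0.12, -0.33,  1.13,  0.  , -1.84]), array([-0.27,  0.27, -0.64,  0.66,  0.  , -1.84]), array([-0.12,  0.6 , -0.04,  0.93,  0.  , -1.66])]
flip 0
above t 4.7 [429.5 -34.7 160. ] F [-0.59 -0.71 -0.91] M [-0.063 -0.025  0.012] w 42.1
```

View pics/s1.png

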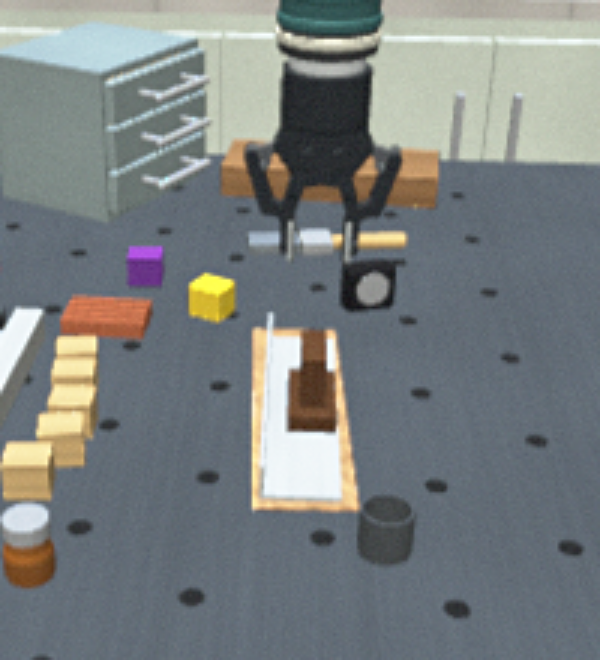

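The view shows the gripper centred over the grip at (314,350), fingers either side. I'll descend with force monitoring, grasp and lift slightly.

```bash
python3 - <<'E'
from h import *
g=[.4295,-.0348]
r.move_l([*g,.06],vel=.12)
print(r.move_l([*g,.034],vel=.05,until_force=6)); say("down")
r.set_gripper(.0,60); say("grip")
r.move_l([*g,.054],vel=.04); r.hold(.3); say("lift")
F,o=track([("se","straightedge_grip",SE,(.4745,-.035,0),.022,.06)])
cv2.imwrite("pics/s2.png",cv2.resize(F["side"]["image"][130:270,210:390],None,fx=3,fy=3))
E
```

```text
False
down t 6.4 [429.5 -34.8  33.9] F [-0.5   0.24  0.44] M [-0.007 -0.016  0.   ] w 42.2
grip t 6.7 [429.8 -34.9  34.3] F [ 0.3  -0.72  4.71] M [-0.002  0.022  0.043] w 23.6
lift t 7.7 [429.4 -34.8  53.8] F [-0.77 -0.13 -3.14] M [-0.019  0.038  0.079] w 23.3
se top [474.6 -33. ] deg -0.52 cost 5.823
se side [475.8 -35.2] deg 0.22 cost 0.136
```

View pics/s2.png

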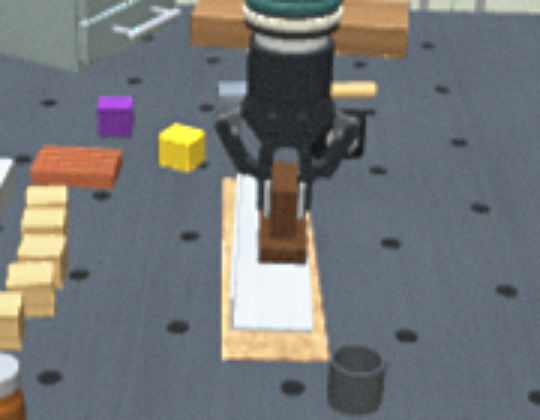

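The straightedge is held level, with grip width 23.3 mm. Now I'll align it to the fence, lower it short of the row and gather the blanks.

```bash
python3 - <<'E'
from h import *
q=quat(-1.75,0); d=np.array([np.cos(np.radians(-1.75)),np.sin(np.radians(-1.75)),0])
s=np.array([.55,.008,.036])
r.move_l([*s[:2],.056],q,vel=.1); r.move_l(s,vel=.04); r.hold(.3); say("start")
r.move_l(s+d*.03,vel=.06,until_force=8)
print(r.move_l(s+d*.075,vel=.03,until_force=8)); say("gathered")
F={n:r.grab_frame(n) for n in("side","top")}
i=F["side"]["image"][160:290,160:330]; cv2.imwrite("pics/s3.png",cv2.resize(i,None,fx=4,fy=4,interpolation=cv2.INTER_CUBIC))
E
```

```text
start t 10.3 [550.1   8.   36.1] F [-0.74  0.34 -2.25] M [-0.018  0.039 -0.02 ] w 23.1
False
gathered t 12.6 [625.    5.7  36.1] F [-0.09  0.98 -3.9 ] M [ 0.001  0.182 -0.002] w 23.0
```

View pics/s3.png

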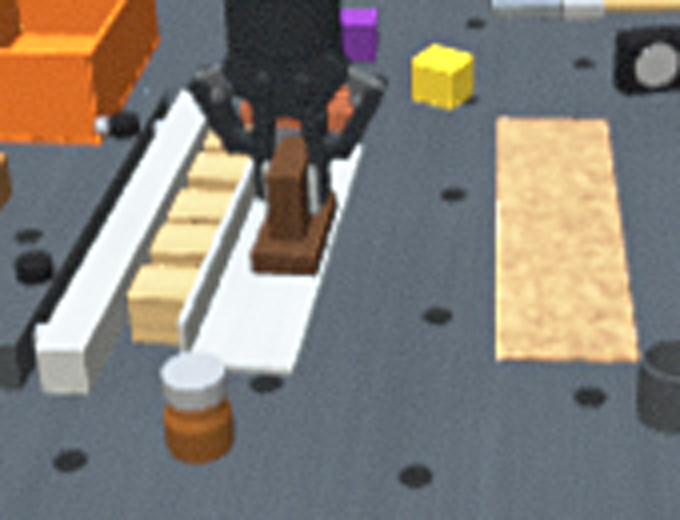

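The row is gathered evenly against the ruler edge, with the fence still about 10 mm off. Next is a slow push to the stop.

```bash
python3 - <<'E'
from h import *
d=np.array([np.cos(np.radians(-1.75)),np.sin(np.radians(-1.75)),0])
s=np.array([.55,.008,.036])
print(r.move_l(s+d*.095,vel=.015,until_force=10)); say("a")
print(r.move_l(s+d*.125,vel=.007,until_force=5)); say("b")
F=[]
for _ in range(6): r.hold(.05); F.append(r.get_obs()["contact_force"]) 
print(np.mean(F,0),np.std(F,0)); say("c")
E
```

```text
False
a t 14.1 [644.4   5.2  35.8] F [-6.75  0.71  0.1 ] M [-0.022  1.298 -0.193] w 23.0
True
b t 15.3 [646.8   5.2  35.3] F [-0.68 -0.37 -3.29] M [0.008 0.012 0.045] w 23.5
[-0.23160135 -0.05796972 -3.02947477] [0.49502696 0.55955359 0.16189219]
c t 15.6 [646.1   5.2  34.8] F [-0.15 -0.85 -2.83] M [-0.014  0.066 -0.049] w 23.2
```

```bash
python3 - <<'E'
from h import *
d=np.array([np.cos(np.radians(-1.75)),np.sin(np.radians(-1.75)),0])
s=np.array([.55,.008,.036])
def mean(n=5):
    F=[]
    for _ in range(n): r.hold(.02); F.append(r.get_obs()["contact_force"])
    return np.mean(F,0)
a=.097
for k in range(16):
    hit=r.move_l(s+d*a,vel=.008,until_force=11); o=r.get_obs(); m=mean()
    print("%.1f"%(a*1e3),hit,"now",o["contact_force"].round(1),"mean",m.round(2),np.round(o["eef_pos"]*1e3,2),"Mz %.3f"%o["ft_torque"][2])
    if hit or m[0]<-9.5: break
    a+=.0015
say()
E
```

```text
97.0 False now [ 0.8 -0.3 -3.6] mean [-0.13  0.08 -2.82] [647.02   5.01  36.01] Mz 0.007
98.5 False now [-6.2  0.8  0.4] mean [-6.34  0.55  0.22] [647.38   5.11  35.82] Mz -0.175
100.0 True now [ 0.3 -0.  -2.8] mean [ 0.29  0.   -3.54] [646.88   5.18  35.18] Mz -0.057
 t 16.8 [646.7   5.2  34.9] F [ 0.67  0.25 -3.37] M [ 0.042  0.033 -0.027] w 23.4
```

```bash
python3 - <<'E'
from h import *
a=cv2.imread("pics/top0.png")[115:160,200:360]
f=r.grab_frame("top"); g=r.grab_frame("side")
b=f["image"][115:160,200:360]; c=g["image"][160:290,160:320]; c0=cv2.imread("pics/side0.png")[160:290,160:320]
R=lambda i,k:cv2.resize(i,None,fx=k,fy=k,interpolation=cv2.INTER_CUBIC)
v=np.vstack([np.hstack([R(a,2.4),R(b,2.4)]),np.hstack([R(c0,2.4),R(c,2.4)])]); cv2.imwrite("pics/cmp.png",v); print(v.shape)
E
```

```text
(420, 768, 3)
```

View pics/cmp.png

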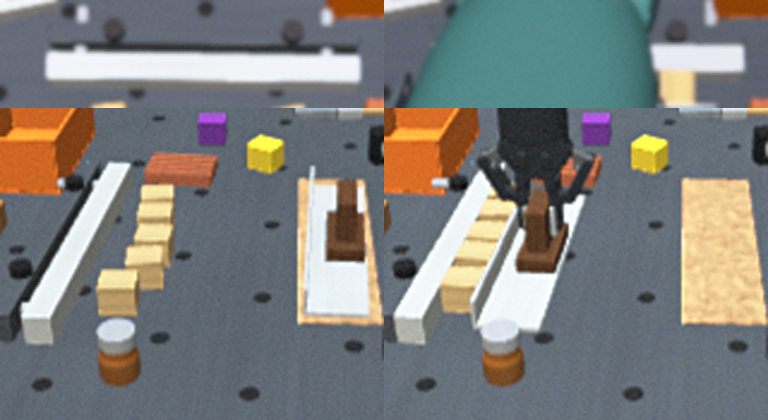

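The compare view shows the dark gap behind the fence gone in both cameras, so the fence looks home at about 12 mm of travel. The row sits between fence and edge. Next I'll build up the press in fine commanded steps.

```bash
python3 - <<'E'
from h import *
d=np.array([np.cos(np.radians(-1.75)),np.sin(np.radians(-1.75)),0])
s=np.array([.55,.008,.036])
def samp(T):
    F=[];t=0
    n=int(round(T/.02))
    for _ in range(n):
        r.hold(.02); o=r.get_obs(); F.append([*o["contact_force"],o["ft_torque"][2]])
    return np.array(F)
a=.097; r.move_l(s+d*a,vel=.01); mx=0; prev=0
for k in range(40):
    r.move_l(s+d*a,vel=.008); S=samp(.1); m=S.mean(0); o=r.get_obs(); mx=min(mx,S[:,0].min())
    print("%.2f"%(a*1e3),m.round(2),np.round(o["eef_pos"]*1e3,2))
    if m[0]<-12.3: break
    a+=.0004 if m[0]>-8 else .0002
print("a",a,mx,"t",r.get_obs()["t"])
E
```

```text
97.00 [ 0.27  0.25 -3.27 -0.01] [646.95   5.03  36.  ]
97.40 [-0.66  0.29 -2.94 -0.08] [647.3    5.05  36.  ]
97.80 [-4.52  1.34 -0.92 -0.17] [647.36   5.09  35.9 ]
98.20 [-7.    0.84  0.25 -0.17] [647.4    5.1   35.89]
98.60 [-9.69  1.22  2.54 -0.16] [647.42   5.1   35.92]
98.80 [-10.8    0.94   3.57  -0.16] [647.41   5.1   35.91]
99.00 [-12.2    1.07   4.17  -0.18] [647.44   5.09  35.93]
99.20 [-13.39   0.77   5.13  -0.18] [647.43   5.1   35.92]
a 0.09920000000000001 -14.134258149028735 t 19.8167
```

The position has stopped changing at x=647.4 while the force rises linearly, so this is the hard stop. I'll hold the press at 14 N, then back off, lift clear and look.

```bash
python3 - <<'E'
from h import *
d=np.array([np.cos(np.radians(-1.75)),np.sin(np.radians(-1.75)),0])
s=np.array([.55,.008,.036])
r.move_l(s+d*.0993,vel=.008)
F=[]
for _ in range(24): r.hold(.05); F.append(r.get_obs()["contact_force"][0])
print("press mean %.2f min %.2f max %.2f"%(np.mean(F),min(F),max(F)))
r.move_l(s+d*.0965,vel=.008); say("eased")
r.move_l(s+d*.085,vel=.03); r.move_l(s+d*.0,vel=.1); say("back")
f=r.grab_frame("top"); g=r.grab_frame("side")
R=lambda i,k:cv2.resize(i,None,fx=k,fy=k,interpolation=cv2.INTER_CUBIC)
v=np.vstack([R(f["image"][110:190,190:350],4.8),R(g["image"][150:270,150:342],4)[:230*1]]) if 0 else np.vstack([R(f["image"][115:180,200:360],4.8)[:,:768],R(g["image"][175:275,150:342],4)[:288]])
cv2.imwrite("pics/flush.png",v[:600]); print(v.shape)
cv2.imwrite("pics/topm.png",f["image"]); cv2.imwrite("pics/sidem.png",g["image"])
E
```

```text
press mean -13.80 min -14.61 max -12.97
eased t 21.8 [646.8   5.   36.1] F [ 0.27 -0.41 -2.75] M [-0.021 -0.034  0.025] w 23.3
back t 23.3 [550.7   7.9  36.1] F [ 0.99 -0.57 -3.51] M [0.017 0.006 0.074] w 23.3
(600, 768, 3)
```

View pics/flush.png

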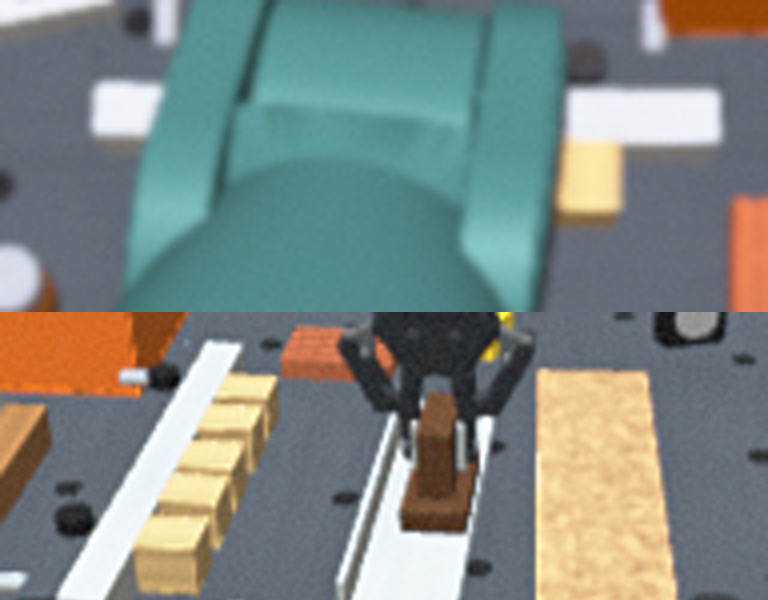

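The press held at 13.8 N (13.0–14.6). The row looks flush and square, and the stop bar is hidden behind the fence. The mat is now unobstructed in the side view, so I'll refit it before parking.

```bash
python3 - <<'E'
from h import *
r.move_l([.55,.008,.07],vel=.08)
F,o=track([("mat","mat",MAT,(.4418,-.043,.04),0,.05)]+[(f"b{i}","blank1",BL,(.712-.03*y*-1,y,-.03),0,.022) for i,y in enumerate((.104,.055,.003,-.047,-.095))]+[("fence","fence",FE,(.733,0,-.03),0,.05)],("side",))
say()
E
```

```text
b0 side [717.9 101.9] deg -1.13 cost 0.085
b1 side [716.6  41.8] deg 3.19 cost 0.520
b2 side [717.1 -18.9] deg 4.84 cost 0.779
b3 side [714.1 -59.1] deg 0.19 cost 0.561
 t 24.4 [549.9   8.   69.8] F [-0.18  0.02 -3.47] M [-0.024  0.038 -0.014] w 23.3
```

```bash
python3 - <<'E'
from h import *
f=r.grab_frame("side"); h=cv2.cvtColor(f["image"],cv2.COLOR_BGR2HSV)
m=((h[...,0]>8)&(h[...,0]<25)&(h[...,1]>60)&(h[...,2]>120)).astype(np.uint8)
n,l,st,c=cv2.connectedComponentsWithStats(m); u,v=proj(f,[.44,-.04,.002]).astype(int); k=l[v,u]; print(k,st[k])
M=cv2.morphologyEx((l==k).astype(np.uint8),cv2.MORPH_CLOSE,np.ones((3,3))).astype(np.float32)
p,c=fit([(f,M)],MAT,(.4418,-.043,.04)); print(p.round(4),np.degrees(p[2]),c)
E
```

```text
17 [ 284  189   36   62 1906]
[ 0.4418 -0.0447  0.0441] 2.524084361392859 0.025530938059091568
```

```bash
python3 - <<'E'
from h import *
g=[.4312,-.0438]; q=quat(2.4,0)
r.move_l([*g,.07],q,vel=.1); r.move_l([*g,.040],vel=.06); r.hold(.2); say("above mat")
print(r.move_l([*g,.0325],vel=.012,until_force=3)); say("down")
r.set_gripper(.042,60); r.hold(.2); say("open")
r.move_l([*g,.16],vel=.1); 
r.move_j([1.05,.263,-.048,1.259,0,1.415]); r.hold(.3); say("home")
F,o=track([("se","straightedge_grip",SE,(.476,-.042,.04),.002,.06),("fence","fence",FE,(.733,0,-.03),0,.06)]+[(f"b{i}","blank1",BL,(.713-.03*y*-1,y,-.03),0,.02) for i,y in enumerate((.104,.055,.003,-.047,-.095))]
 ,("top","side"))
R=lambda i,k:cv2.resize(i,None,fx=k,fy=k,interpolation=cv2.INTER_CUBIC)
cv2.imwrite("pics/fin.png",R(F["top"]["image"][125:305,170:430],3))
cv2.imwrite("pics/fin2.png",R(F["side"]["image"][145:305,160:360],3.7))
E
```

```text
above mat t 26.7 [431.4 -43.9  40.3] F [ 0.42  1.   -2.09] M [ 0.002 -0.03  -0.046] w 23.5
True
down t 27.2 [431.2 -43.8  34.3] F [-1.28  0.5   7.43] M [ 0.081  0.089 -0.019] w 23.2
open t 27.7 [430.6 -43.6  33.9] F [ 0.2   0.22 -0.1 ] M [ 0.024 -0.032 -0.011] w 41.8
home t 31.6 [188.1 490.4 231.4] F [-0.86 -0.51  0.01] M [-0.025 -0.023 -0.023] w 41.9
se top [475.  -40.4] deg 2.62 cost 0.059
se side [477.1 -43.2] deg 2.73 cost 0.040
fence top [731.2   3.4] deg -1.66 cost 0.301
fence side [736.1  -3.8] deg -1.57 cost 0.437
b0 top [713.3 103.5] deg -0.65 cost 0.185
b0 side [718. 101.] deg -1.16 cost 0.056
b1 top [711.6  48.9] deg -0.53 cost 0.152
b1 side [716.8  42. ] deg -0.18 cost 0.472
b2 top [710.8   3.9] deg -0.54 cost 0.103
b2 side [715.2  -3.4] deg 0.62 cost 0.675
b3 top [709.4 -50.9] deg -1.45 cost 0.040
b4 top [708. -98.] deg -2.37 cost 0.092
```

View pics/fin.png

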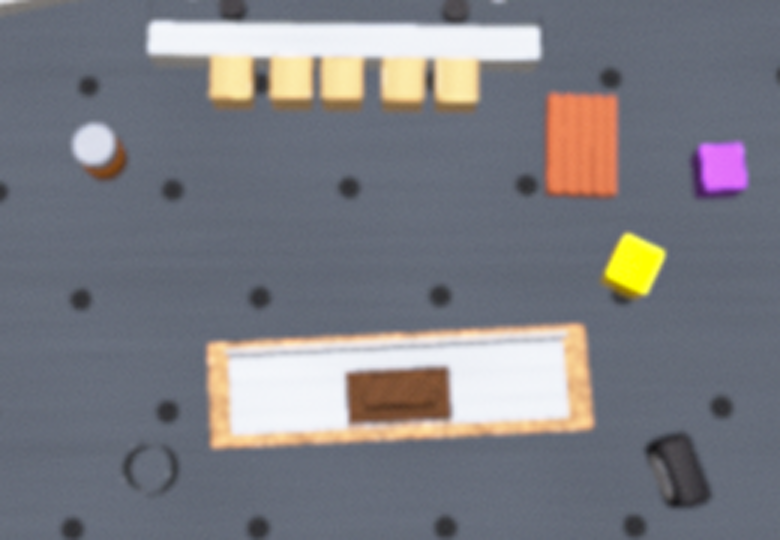

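View pics/fin2.png

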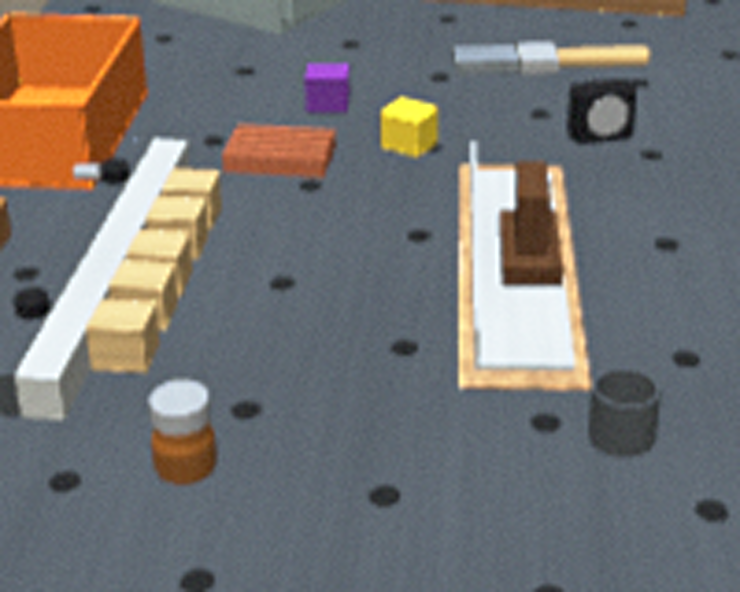

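All five blanks sit flush on the fence, which hides the stop bar. The straightedge lies centred on the mat and the bystanders are unmoved, so I'm handing in.

```bash
python3 -c "
from cell import r
r.job_done()"
```

```text
the job is handed in; nothing more can be done
```

The job is done and handed in at about 32 s of robot time. I gripped the straightedge at 60 N, pushed the five blanks and the back-stop home (about 12 mm of back-stop travel), and pressed the row. I then laid the straightedge back in the middle of the mat and withdrew the arm.

- **Press:** it averaged 13.8 N over 1.2 s (13.0 to 14.6 N). The position held at x = 647.4 mm as the force rose, so the back-stop was against its stop.
- **Force limit:** two `until_force` stops came during the slow push, the second probably on a brief spike against the stop. Its peak was not recorded; from the trigger setting it may have reached about 17 N. The highest force I logged was 14.6 N.
- **Final pictures:** the row looks flush and the stop bar is hidden behind the back-stop. The straightedge is within about 1 to 2 mm and 0.5° of the mat's centre and direction, and the other things look unmoved.
- **Weak checks:** blank angles from the top camera scatter between -0.5° and -2.4°, against about -1.7° for the back-stop. The side-camera fits of the partly hidden blanks were poor (high fit error), so for flushness I relied on the pictures and the press.

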